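# Run a netsuke blank along the brass rail into the corner pocket

## Task

On the marking jig, push the pale boxwood netsuke blank straight across until it lies against the long brass rail, then run it along the rail, keeping it against the rail all the way, into the corner pocket until it sits fully home against both the rail and the end stop. Do it by pushing or pressing with the fingertips only: the blank stays flat on the jig and is never picked up. Leave everything else on the bench where it is, and finish with the hand clear.

Things in the scene. Friction and masses are not known exactly. Their poses are not given: they have to be found in the camera images.
- jig: Fixed dark-wood marking jig. Base board 130 mm (x) by 280 mm (y), 12 mm thick; origin at the centre of its underside, z up. Brass fences, tops 22 mm above the bench: long rail on the far (+x) edge, end stop at the -y end (inner face y = -115 mm, from x = -25 mm to the rail), short lip on the stop. A pale strip marks the +y end of the board.
- rail (a point): Top inner edge of the long brass rail, half-way along the jig: jig x = +45 mm, y = 0, 22 mm above the bench. The rail's upright inner face lies in the plane x = +45 mm and runs from y = -133 to +131 mm. Axes are the jig's.
- lip (a point): Open end of the short brass lip, top centre: jig x = -7 mm, y = -97 mm, 22 mm above the bench. The lip is 8 mm thick (x = -11 to -3 mm) and reaches 18 mm from the end stop. Lip, stop and rail form the corner pocket, 48 mm wide, open towards jig +y.
- home (a point): Where the blank's centre is when it is fully home in the corner pocket, touching rail and end stop: jig x = +23 mm, y = -93 mm, 20 mm above the bench. Its axes are the jig's: +x towards the rail, +y along the rail away from the end stop, z up.
- blank_mid (a point): Centre (half-way up) of the pale yellow boxwood blank: a flat disc 44 mm across, 16 mm thick, edges rounded 3 mm, small dark dots on top, about 30 g. Starts flat and loose on the board (top 28 mm above the bench), centre 110 to 180 mm along +y from home, rim 20 to 55 mm off the rail. Ordinary wood friction: goes easily when pushed from right behind, wedges if squeezed into the rail.
- dark_blank: Bystander: a loose black ebony blank, same shape (44 mm across, 16 mm thick), on the bench beside the jig. Origin under its centre.
- owl: Bystander: loose roughed-out hornbeam owl, 42 mm across, 62 mm tall. Origin under its centre.
- inro: Bystander: loose black lacquered box with gold lines, 28 x 60 x 82 mm tall. Origin under its centre.
- bowl: Bystander: loose bronze bowl, 84 mm across, 40 mm high. Origin under its centre.
- stylus: Bystander: loose bamboo stylus, 168 mm long along its x, 7 mm thick, on the bench beyond the jig.
- calipers: Bystander: loose brass sliding calipers, 150 mm long along their x, 12 mm high at most, on the bench beyond the jig.
- bin (a joint): Bystander: tilt (rad) of the tin shavings bin on its two pins, on its stand at the right (-y) of the bench, 47 to 49 cm from the middle; 0 is level. The bin is 160 x 110 mm, its rim about 115 mm above the bench.
- blank: The same pale blank, given by its origin: under its centre, on its underside; z up.
There are look-alikes about, which are no part of the job. What is meant by the blank is not purple or red, and is the smaller of those in its own colour.

How it is judged:
On the way, in this order (a step that is already met when the one before it is completed fails the run):
1. the blank lies against the rail (gap under 4 mm) while still more than 50 mm short of home (x of blank_mid in the frame of home above -0.004 m and y of blank_mid in the frame of home above 0.05 m and z of blank_mid in the frame of home below 0.003 m), for 0.1 s.
2. the blank is on its way along the rail, 10 to 45 mm short of home, gap to the rail under 5 mm (x of blank_mid in the frame of home above -0.005 m and y of blank_mid in the frame of home between 0.01 and 0.045 m and z of blank_mid in the frame of home below 0.003 m), for 0.05 s.
3. the blank is home in the corner pocket (x of blank_mid in the frame of home above -0.003 m and y of blank_mid in the frame of home below 0.003 m and z of blank_mid in the frame of home below 0.003 m), for 0.2 s.
At the end, for the whole second after the job is handed in: The pale blank lies flat and still in the corner pocket, within 3 mm of touching both the rail and the end stop (all of step 3 and x of blank_mid in the frame of home below 0.003 m and y of blank_mid in the frame of home above -0.003 m and z of blank_mid in the frame of home above -0.003 m and angle between blank_mid's own z axis and vertical below 0.1 rad and linear speed of blank below 0.01 m/s).
It fails at once if the blank is lifted more than 6 mm off the jig board (z of blank_mid in the frame of home above 0.006 m).
It fails at once if the blank is tipped more than 0.35 rad (20 degrees) (angle between blank_mid's own z axis and vertical above 0.35 rad).
It fails at once if within 50 mm of home the blank is more than 10 mm away from the rail (y of blank_mid in the frame of home below 0.05 m and x of blank_mid in the frame of home below -0.01 m).
It fails at once if a bystander on the bench is moved more than 15 mm (distance of any of dark_blank, owl, inro, bowl, stylus, calipers from where it was at the start of the episode above 0.015 m).
It fails at once if the tin bin is tilted past 0.4 rad (value of joint bin above 0.4 rad or value of joint bin below -0.4 rad).
It also fails if it takes over 43 s, if anything falls off the work surface, if the arm or the gripper's body presses on something with over 40 N, if the wrist force passes 120 N, or if a joint passes its speed limit or range.

## Robot

A 6-joint arm with a two-finger parallel gripper is mounted at the origin on the work surface. World frame = base frame: x ahead of the robot, y to its left, z up, the work surface at z = 0. Lengths are in m, angles in rad, forces in N, time in s.
With the tool pointing down it reaches from about 0.225 to 0.875 m from the base axis. Payload 3.4 kg.
Tool frame: the origin (TCP) lies at the very end of the fingers, on their centre line; the grasp point (between the pads) lies 19 mm behind it (grip_depth is the distance from the TCP to the grasp point, in m); x points along the fingers, z is the direction in which the jaws open and shut, and the axes are right-handed (so a half turn about x gives the same grasp; the last joint's range is limited). The gripper opens to 85 mm and grips with 20 to 120 N. Pads are 22 mm wide; open, the fingers measure 114 mm over their backs; the gripper's body (76 mm by 85 mm) begins 54 mm behind the grasp point. The pads swing forward as they close: fully open they stand 13 mm farther back than shut.
Start: joints at [-1.319, 0.276, 1.505, -0, 1.361, -0.121], TCP at [0.209, -0.536, 0.231] pointing down, gripper open.
Joint ranges: [-2.89, 2.89], [-0.75, 2.08], [0.22, 2.7], [-1.18, 4.32], [0.11, 2.71], [-2.7, 2.7]. Speed limits (rad/s): [2.57, 2.57, 3.14, 3.14, 3.14, 3.14].

## Interface

Orientations are given as a unit quaternion [w, x, y, z].
In Python, from rig import get_state, get_image, sign_off, grip_depth gives the robot as it stands. The module is installed in compiled form; this text tells all that it offers.
- The arm moves only by the tool arm_command, never from a script. Its argument "series" is a list of rows, each an object with "dp": the shift along the tool's x, y, z scaled (see below), a list of three; "angular": the turn, a rotation vector about the tool's x, y, z scaled (see below), a list of three; "gripper": the finger opening in mm, from 0 to 85.4. A call has exactly 8 rows; each row shifts and turns the pose as measured when the row begins, along the tool's axes as they then stand; what a row does not reach is not made up. The controller multiplies each number of a shift by 0.12 m and each number of a turn by 90 degrees. A row lasts 1/8 s, in which the tool goes at most 62.5 mm and 10.7 degrees, less where a joint would pass 70% of its speed; a pose out of reach is approached as far as the arm can. A call with a number of a shift or a turn outside -1 to 1 is refused whole. A call with a gripper value outside its range is refused whole. The fingers move at their own pace and stop on an object; "grip_force" is the grip in N (left out, the last holds). Time passes only in rows, so rows that do not move let the fingers close, or fill a call up. It gives the time, the measured TCP pose, the force and the opening at its end, in the units of the state.
- get_state(): the state, without advancing time (a new reading comes with each control period).
- get_image(name): name is "scene" or "top"; returns a dict with "image" (384x512x3 uint8, blue, green, red), "depth" (384x512 float32, m along the optical axis (not along the pixel's ray), 0 where there is no reading), "mtx" (3x3 intrinsics, pixels), "view" (4x4, takes a point from world to camera coordinates). Camera axes: x right, y up, looking along -z (the intrinsics and any distortion apply to the point x, -y, -z); pixel columns grow to the right and rows downward; lengths in m; the calibration is good to about 2 mm. A picture is of the moment at which its call begins.
- sign_off(): hands the job in, once; it reports no verdict.
The state is a dict: "clock": time; "qpos": joint angles; "qd": joint speeds; "effort": joint torques, N m; "position": TCP position; "ee_rot": TCP orientation; "contact_force": force on the tool from outside, world axes, zero at the start; "moment": the same for the moment, N m; "width": finger opening in m.
Only numpy, scipy, OpenCV 4.12 (cv2) and the standard library are available. Lean on these libraries where they do the work, as an engineer would, in place of code of your own. Each camera call takes 0.05 s, during which the arm holds its last target. There are 200 camera calls.

## Working session

There is one attempt and no reset: what is moved stays moved. The work goes in short steps, Python scripts to look and compute and a tool call to move; the robot and the scene stay as the last step left them, time stands still between calls to the robot, and variables do not carry over. Pictures are saved under pics/ and viewed, about 8 in all and at most 12, crops included, and the job is handed in when it is done.

Besides the shell and the picture viewer there is one more tool, called after "Call:" as name([rows], argument=value, ...), one row to a line, values as JSON. arm_command: Moves the arm, as the interface text tells. Its arguments: {"type":"object","properties":{"series":{"type":"array","items":{"type":"object","properties":{"dp":{"type":"array","items":{"type":"number"}},"angular":{"type":"array","items":{"type":"number"}},"gripper":{"type":"number"}}}},"grip_force":{"type":"number"}},"required":["series"]}

```bash
mkdir -p pics; python3 - <<'E'
from rig import *
import cv2,numpy as np
for n in("scene","top"):
    d=get_image(n);cv2.imwrite(f"pics/{n}0.png",d["image"]);np.savez(f"{n}0.npz",**d)
    print(n,d["mtx"],d["view"])
print(get_state(),grip_depth)
E
```

```text
scene [[459.46320213   0.         264.57983742]
 [  0.         459.46320213 188.4021081 ]
 [  0.           0.           1.        ]] [[-0.08519647  0.99621247  0.01738628  0.1123268 ]
 [-0.57284791 -0.06325256  0.81721746  0.25056721]
 [ 0.81522195  0.05966435  0.57606713 -1.79420035]
 [ 0.          0.          0.          1.        ]]
top [[349.78020817   0.         258.20547208]
 [  0.         349.78020817 190.60252909]
 [  0.           0.           1.        ]] [[ 0.01755431 -0.99971846 -0.01596392 -0.04090986]
 [ 0.99020884  0.01517144  0.13876703 -0.60624297]
 [-0.13848577 -0.01824358  0.99019638 -0.99266236]
 [ 0.          0.          0.          1.        ]]
{'clock': 0.1, 'qpos': array([-1.31902009e+00,  2.76558462e-01,  1.50600261e+00, -5.54007898e-06,
        1.36069575e+00, -1.20983856e-01]), 'qd': array([ 0.00097474,  0.00043373, -0.00202694,  0.00055225, -0.00159417,
       -0.00047643]), 'effort': array([ 1.20722314e-03, -4.17698872e+01, -2.46405691e+01, -1.80397928e-04,
        5.79116429e-03, -3.50813394e-06]), 'position': array([ 0.20929294, -0.53505846,  0.23051254]), 'ee_rot': array([ 0.58354858,  0.39907535,  0.58443579, -0.3983023 ]), 'contact_force': array([-0.60995582,  0.16991444, -0.15331122]), 'moment': array([ 0.06638394, -0.01478059,  0.0184195 ]), 'width': 0.08519269118947283} 0.0187
```

View pics/top0.png

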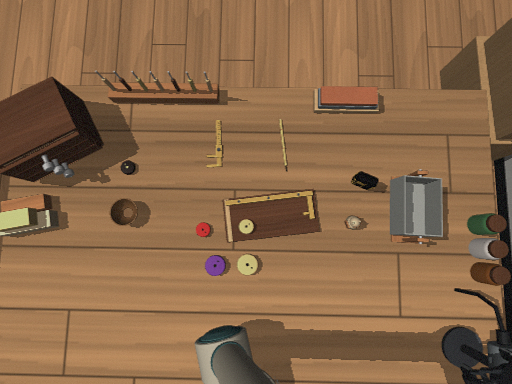

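View pics/scene0.png

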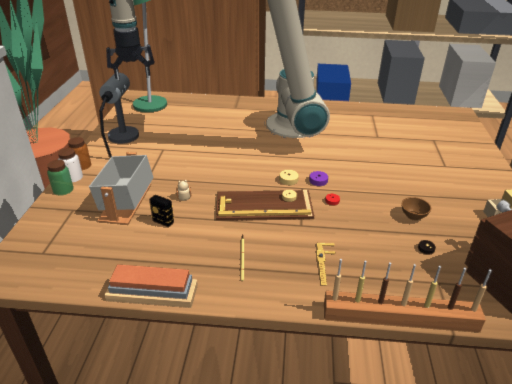

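The pale discs in top are at (246,227), which is on the jig and smaller, and (247,265), which is on the bench and larger. The purple one is at (215,265) and the red at (203,229). The one on the jig fits the description; I'll confirm it in a crop and measure it.

```bash
cat >h.py <<'E'
import numpy as np,cv2
def world(d):
    K,V=d["mtx"],d["view"];h,w=d["depth"].shape
    u,v=np.meshgrid(np.arange(w),np.arange(h));z=d["depth"]
    c=np.stack([(u-K[0,2])/K[0,0]*z,-(v-K[1,2])/K[1,1]*z,-z],-1)
    return (c-V[:3,3])@V[:3,:3]
def plane(d,u,v,z):   # pixel -> world at height z
    K,V=d["mtx"],d["view"];r=np.array([(u-K[0,2])/K[0,0],-(v-K[1,2])/K[1,1],-1.])@V[:3,:3]
    o=-V[:3,3]@V[:3,:3];return o+r*(z-o[2])/r[2]
def proj(d,p):
    K,V=d["mtx"],d["view"];c=V[:3,:3]@p+V[:3,3];return K[0,0]*c[0]/-c[2]+K[0,2],K[1,1]*-c[1]/-c[2]+K[1,2]
def pale(d):  # mask of pale yellow
    hsv=cv2.cvtColor(d["image"],cv2.COLOR_BGR2HSV);return hsv
E
python3 - <<'E'
from h import *
d=dict(np.load("top0.npz"));W=world(d);im=d["image"]
cv2.imwrite("pics/crop1.png",cv2.resize(im[180:280,190:325],None,fx=5.8,fy=5.8,interpolation=cv2.INTER_CUBIC))
hsv=cv2.cvtColor(im,cv2.COLOR_BGR2HSV)
for p in[(246,227),(247,265),(270,198),(312,210),(290,225),(229,230)]:
    print(p,im[p[1],p[0]],hsv[p[1],p[0]],W[p[1],p[0]].round(4))
# jig: height >6mm
Z=W[...,2];m=((Z>0.007)&(Z<0.035)).astype(np.uint8);m[:180]=0;m[250:]=0;m[:,:215]=0;m[:,330:]=0
n,l,s,c=cv2.connectedComponentsWithStats(m);print(s)
k=1+np.argmax(s[1:,4]);P=W[l==k];r=cv2.minAreaRect((P[:,:2]*1000).astype(np.float32));print(r,cv2.boxPoints(r))
s0=dict(np.load("scene0.npz"));W2=world(s0);Z=W2[...,2]
m=((Z>0.007)&(Z<0.035)&(np.abs(W2[...,0]-r[0][0]/1e3)<.12)&(np.abs(W2[...,1]-r[0][1]/1e3)<.18)).astype(np.uint8)
n,l,s,c=cv2.connectedComponentsWithStats(m);k=1+np.argmax(s[1:,4]);P=W2[l==k];r=cv2.minAreaRect((P[:,:2]*1000).astype(np.float32));print('scene',r,cv2.boxPoints(r))
E
```

```text
(246, 227) [ 76 111 120] [ 24  94 120] [0.4997 0.0036 0.0259]
(247, 265) [23 16 22] [146  78  23] [ 0.3891 -0.0016  0.0222]
(270, 198) [ 82 154 193] [ 19 147 193] [ 0.5875 -0.0664  0.0238]
(312, 210) [ 91 162 197] [ 20 137 197] [ 0.5534 -0.1917  0.0252]
(290, 225) [40 53 83] [  9 132  83] [ 0.5085 -0.1277  0.0094]
(229, 230) [123 169 202] [ 17 100 202] [0.4903 0.0551 0.0123]
[[     0      0    512    384 192646]
 [   223    189     97     53   3960]
 [   324    196      1      1      1]
 [   291    244      1      1      1]]
((537.9087524414062, -68.53836059570312), (130.03143310546875, 280.22711181640625), 7.696423530578613) [[ 454.71414    61.605804]
 [ 492.24332  -216.0969  ]
 [ 621.1034   -198.68253 ]
 [ 583.5742     79.02017 ]]
scene ((538.0576171875, -69.11709594726562), (136.8148651123047, 279.8834533691406), 7.841031551361084) [[ 451.1982     60.183746]
 [ 489.38132  -217.08292 ]
 [ 624.917    -198.41794 ]
 [ 586.7339     78.848724]]
```

View pics/crop1.png

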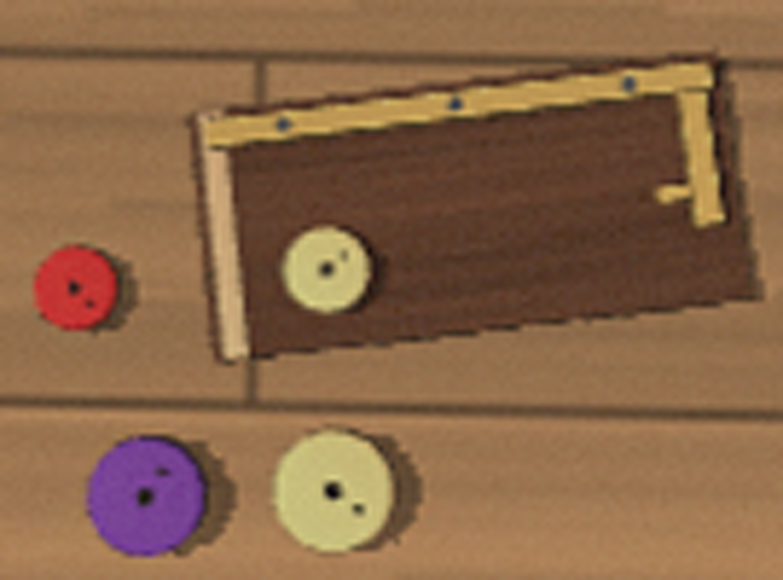

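The crop confirms it: the pale disc on the jig is smaller than the bench one (about 90 px against 120 px across). The rail is at the top, the stop and lip at the right, and the pale strip at the left.

```bash
cat >>h.py <<'E'
from scipy.spatial.transform import Rotation as R
A=np.deg2rad(7.75);C=np.array([.538,-.0687]);J=np.array([[np.cos(A),-np.sin(A)],[np.sin(A),np.cos(A)]])
toj=lambda p:(np.asarray(p)[:2]-C)@J
fromj=lambda q:C+J@np.asarray(q)
def disc(d):   # top-face centroid of pale blank on jig, in world
    hsv=cv2.cvtColor(d["image"],cv2.COLOR_BGR2HSV);W=world(d);j=(W[...,:2]-C)@J
    m=(hsv[...,0]>20)&(hsv[...,0]<36)&(hsv[...,1]>50)&(hsv[...,1]<150)&(hsv[...,2]>110)&(j[...,0]>-64)&(W[...,2]>.016)&(np.abs(j[...,0])<.07)&(np.abs(j[...,1])<.125)
    n,l,s,c=cv2.connectedComponentsWithStats(m.astype(np.uint8));k=1+np.argmax(s[1:,4])
    P=W[l==k];(u,v),r=cv2.minEnclosingCircle(np.argwhere(l==k)[:,::-1].astype(np.float32))
    return s[k],np.median(P[:,2]),plane(d,c[k][0],c[k][1],.0265),plane(d,u,v,.0265)
def tool(s):
    M=R.from_quat(np.roll(s["ee_rot"],-1)).as_matrix();return M
E
python3 - <<'E'
from h import *
from rig import get_state
for n in("top","scene"):
    d=dict(np.load(n+"0.npz"));s,z,a,b=disc(d);print(n,s,z,a,toj(a).round(4),toj(b).round(4))
    for p,q in(("rail",(.045,0,.022)),("lip",(-.007,-.097,.022)),("home",(.023,-.093,.02))):
        w=np.r_[fromj(q[:2]),q[2]];print(p,w.round(4),np.round(proj(d,w),1))
print(tool(get_state()).round(3))
E
```

```text
top [239 220  14  14 153] 0.027804549365129272 [0.50197001 0.00436722 0.0265    ] [-0.0258  0.0773] [-0.026   0.0775]
rail [ 0.5826 -0.0626  0.022 ] [268.7 199.7]
lip [ 0.5441 -0.1658  0.022 ] [303.1 213. ]
home [ 0.5733 -0.1577  0.02  ] [300.4 203.3]
scene [283 190  13   8  82] 0.027626520603404224 [0.50139585 0.00373815 0.0265    ] [-0.0265  0.0767] [-0.0241  0.0755]
rail [ 0.5826 -0.0626  0.022 ] [264.8 209.9]
lip [ 0.5441 -0.1658  0.022 ] [230.9 199.5]
home [ 0.5733 -0.1577  0.02  ] [232.2 206.3]
[[-0.     0.931  0.364]
 [ 0.002  0.364 -0.931]
 [-1.     0.    -0.002]]
```

Call:
arm_command([
  {"dp": [0,0,0],"angular": [0.075,0,0],"gripper": 10},
  {"dp": [0,0,0],"angular": [0.075,0,0],"gripper": 10},
  {"dp": [0,0.26,-0.42],"angular": [0,0,0],"gripper": 10},
  {"dp": [0,0.26,-0.42],"angular": [0,0,0],"gripper": 10},
  {"dp": [0,0.26,-0.42],"angular": [0,0,0],"gripper": 10},
  {"dp": [0,0.26,-0.42],"angular": [0,0,0],"gripper": 10},
  {"dp": [0,0.26,-0.42],"angular": [0,0,0],"gripper": 10},
  {"dp": [0,0.26,-0.42],"angular": [0,0,0],"gripper": 10},
], grip_force=40)

```text
clock: 1.1
position: [0.3586, -0.2049, 0.2276]
ee_rot: [0.527, 0.471, 0.531, -0.468]
contact_force: [1.2, -0.5, 0.8]
width: 0.0099
```

```bash
cat >st.py <<'E'
from h import *
from rig import get_state,get_image
import sys
s=get_state();M=tool(s);p=s["position"];y=np.degrees(np.arctan2(M[1,1],M[0,1]))
print("t",s["clock"],"pos",p.round(4),"jig",toj(p).round(4),"yawrel",round(y-np.degrees(A),2),"tilt",M[:2,0].round(4),"F",s["contact_force"].round(1),"w",round(s["width"],4),"j6",s["qpos"][5].round(2))
if len(sys.argv)>2:   # target jig x,y,z -> tool shift in units
    t=np.r_[fromj([float(sys.argv[1]),float(sys.argv[2])]),float(sys.argv[3])];print("dp units",(M.T@(t-p)/.12).round(3))
if "img" in sys.argv:
    for n in("top","scene"):
        d=get_image(n)
        try:
            q,z,a,b=disc(d);print(n,q,z.round(4),toj(a).round(4),toj(b).round(4))
        except Exception as e:print(n,e)
        np.savez(n+"L.npz",**d)
E
python3 st.py -.08 .077 .06
```

```text
t 1.1 pos [ 0.3586 -0.2049  0.2276] jig [-0.1961 -0.1108] yawrel -0.89 tilt [-0.0008  0.0066] F [ 1.2 -0.5  0.8] w 0.0099 j6 0.76
dp units [ 1.407  0.943 -1.57 ]
```

Call:
arm_command([
  {"dp": [0,0.25,-0.42],"angular": [-0.01,0,0],"gripper": 10},
  {"dp": [0,0.25,-0.42],"angular": [0,0,0],"gripper": 10},
  {"dp": [0,0.25,-0.4],"angular": [0,0,0],"gripper": 10},
  {"dp": [0.2,0.18,-0.3],"angular": [0,0,0],"gripper": 10},
  {"dp": [0.4,0,0],"angular": [0,0,0],"gripper": 10},
  {"dp": [0.3,0,0],"angular": [0,0,0],"gripper": 10},
  {"dp": [0.2,0,0],"angular": [0,0,0],"gripper": 10},
  {"dp": [0,0,0],"angular": [0,0,0],"gripper": 10},
])

```text
clock: 2.1
position: [0.4479, 0.0061, 0.0929]
ee_rot: [0.534, 0.465, 0.536, -0.46]
contact_force: [0.0, -0.3, 0.4]
width: 0.0103
```

```bash
python3 st.py -.08 .077 .018 img
```

```text
t 2.1 pos [0.4479 0.0061 0.0929] jig [-0.0792  0.0862] yawrel 0.56 tilt [0.0017 0.007 ] F [ 0.  -0.3  0.4] w 0.0103 j6 1.27
dp units [ 0.623 -0.009  0.081]
top [239 220  14   9  97] 0.0287 [-0.0194  0.0757] [-0.0238  0.0771]
scene [283 190  13   8  83] 0.0276 [-0.0266  0.0767] [-0.0241  0.0755]
```

Call:
arm_command([
  {"dp": [0.15,0,0.08],"angular": [0,0,0],"gripper": 10},
  {"dp": [0.15,0,0],"angular": [0,0,0],"gripper": 10},
  {"dp": [0.12,0,0],"angular": [0,0,0],"gripper": 10},
  {"dp": [0.1,0,0],"angular": [0,0,0],"gripper": 10},
  {"dp": [0.05,0,0],"angular": [0,0,0],"gripper": 10},
  {"dp": [0,0,0],"angular": [0,0,0],"gripper": 10},
  {"dp": [0,0,0],"angular": [0,0,0],"gripper": 10},
  {"dp": [0,0,0],"angular": [0,0,0],"gripper": 10},
])

```text
clock: 3.2
position: [0.4605, -0.0058, 0.0326]
ee_rot: [0.541, 0.47, 0.528, -0.456]
contact_force: [-0.6, -0.1, -0.2]
width: 0.0101
```

```bash
python3 st.py -.06 .0768 .018; python3 - <<'E'
from rig import get_image;import cv2
d=get_image("scene");cv2.imwrite("pics/s2.png",cv2.resize(d["image"][120:240,190:340],None,fx=5,fy=5,interpolation=cv2.INTER_CUBIC))
E
```

```text
t 3.2 pos [ 0.4605 -0.0058  0.0326] jig [-0.0683  0.0728] yawrel 0.48 tilt [0.026  0.0029] F [-0.6 -0.1 -0.2] w 0.0101 j6 1.25
dp units [ 0.124  0.066 -0.033]
```

View pics/s2.png

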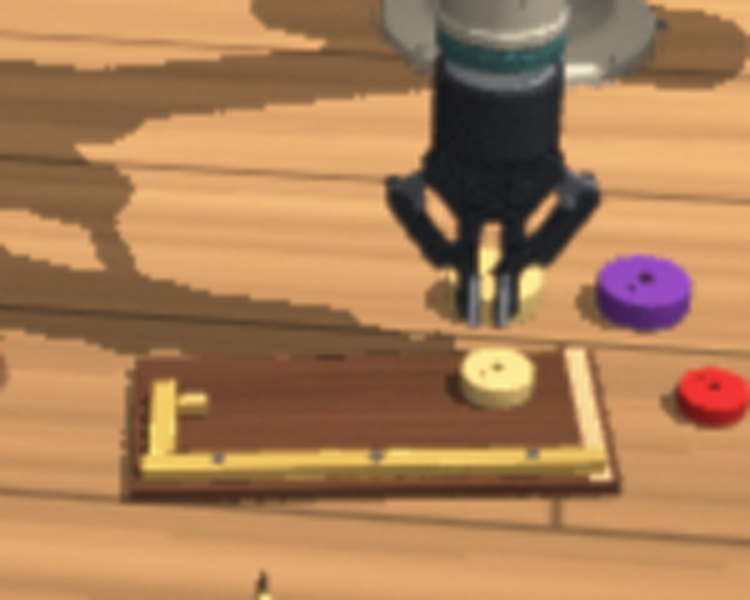

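The picture shows the two fingertips at about (473,300) and (505,300) in the crop, right behind the blank at (497,377). Next I level the tool, lower it and start the push across.

Call:
arm_command([
  {"dp": [0.06,0,-0.033],"angular": [-0.005,0,-0.017],"gripper": 10},
  {"dp": [0.04,0,0],"angular": [0,0,0],"gripper": 10},
  {"dp": [0.02,0,0],"angular": [0,0,0],"gripper": 10},
  {"dp": [0,0,0],"angular": [0,0,0],"gripper": 10},
  {"dp": [0,0.04,0],"angular": [0,0,0],"gripper": 10},
  {"dp": [0,0.03,0],"angular": [0,0,0],"gripper": 10},
  {"dp": [0,0.02,0],"angular": [0,0,0],"gripper": 10},
  {"dp": [0,0,0],"angular": [0,0,0],"gripper": 10},
])

```text
clock: 4.25
position: [0.4721, 0.0002, 0.0173]
ee_rot: [0.536, 0.46, 0.537, -0.461]
contact_force: [0.2, -0.2, 0.1]
width: 0.0098
```

```bash
python3 st.py -.03 .0768 .018 img
```

```text
t 4.25 pos [4.721e-01 2.000e-04 1.730e-02] jig [-0.056   0.0772] yawrel 0.97 tilt [-0.0015 -0.0015] F [ 0.2 -0.2  0.1] w 0.0098 j6 1.27
dp units [-0.006  0.217  0.007]
top [295 196   4   1   4] 0.0211 [ 0.0456 -0.0837] [ 0.0456 -0.0837]
scene [283 190  14   9  83] 0.0272 [-0.0229  0.0763] [-0.024  0.077]
```

Call:
arm_command([
  {"dp": [0,0.04,0],"angular": [-0.01,0,0],"gripper": 10},
  {"dp": [0,0.04,0],"angular": [0,0,0],"gripper": 10},
  {"dp": [0,0.04,0],"angular": [0,0,0],"gripper": 10},
  {"dp": [0,0.04,0],"angular": [0,0,0],"gripper": 10},
  {"dp": [0,0.04,0],"angular": [0,0,0],"gripper": 10},
  {"dp": [0,0.04,0],"angular": [0,0,0],"gripper": 10},
  {"dp": [0,0.03,0],"angular": [0,0,0],"gripper": 10},
  {"dp": [0,0,0],"angular": [0,0,0],"gripper": 10},
])

```text
clock: 5.35
position: [0.506, 0.006, 0.0171]
ee_rot: [0.54, 0.455, 0.541, -0.457]
contact_force: [0.3, -0.4, 1.0]
width: 0.0101
```

```bash
python3 st.py -.01 .0768 .018 img
```

```text
t 5.35 pos [0.506  0.006  0.0171] jig [-0.0217  0.0783] yawrel 1.94 tilt [-0.0021 -0.0014] F [ 0.3 -0.4  1. ] w 0.0101 j6 1.28
dp units [-0.007  0.097  0.016]
top [278 198   4   1   4] 0.0236 [ 0.0457 -0.0325] [ 0.0457 -0.0325]
scene [285 197  14   9  93] 0.0275 [0.0107 0.0798] [0.0109 0.0795]
```

Call:
arm_command([
  {"dp": [0,0.03,0.01],"angular": [0.02,0,0],"gripper": 10},
  {"dp": [0,0.03,0],"angular": [0,0,0],"gripper": 10},
  {"dp": [0,0.02,0],"angular": [0,0,0],"gripper": 10},
  {"dp": [0,0.015,0],"angular": [0,0,0],"gripper": 10},
  {"dp": [0,0.015,0],"angular": [0,0,0],"gripper": 10},
  {"dp": [0,0,0],"angular": [0,0,0],"gripper": 10},
  {"dp": [0,0,0],"angular": [0,0,0],"gripper": 10},
  {"dp": [0,0,0],"angular": [0,0,0],"gripper": 10},
])

```text
clock: 6.45
position: [0.5173, 0.0067, 0.0168]
ee_rot: [0.531, 0.463, 0.534, -0.467]
contact_force: [-1.8, -0.4, 0.8]
width: 0.0098
```

```bash
python3 st.py -.01 .0768 .018 img
```

```text
t 6.45 pos [0.5173 0.0067 0.0168] jig [-0.0104  0.0775] yawrel 0.02 tilt [-0.0068 -0.0014] F [-1.8 -0.4  0.8] w 0.0098 j6 1.32
dp units [-0.01   0.003  0.006]
top [278 198   4   1   4] 0.0216 [ 0.0457 -0.0325] [ 0.0457 -0.0325]
scene [285 199  14   9  89] 0.0278 [0.0223 0.0785] [0.0205 0.0786]
```

The blank is against the rail: x is 22.3 of 23 mm, with 1.8 N of contact force. Now I back off, rise and turn 90°.

Call:
arm_command([
  {"dp": [0,-0.08,0],"angular": [0,0,0],"gripper": 10},
  {"dp": [0,-0.1,0],"angular": [0,0,0],"gripper": 10},
  {"dp": [-0.15,0,0],"angular": [0,0,0],"gripper": 7},
  {"dp": [-0.2,0,0],"angular": [0,0,0],"gripper": 7},
  {"dp": [-0.1,0,0],"angular": [-0.11,0,0],"gripper": 7},
  {"dp": [0,0,0],"angular": [-0.11,0,0],"gripper": 7},
  {"dp": [0,0,0],"angular": [-0.11,0,0],"gripper": 7},
  {"dp": [0,0,0],"angular": [-0.11,0,0],"gripper": 7},
])

```text
clock: 7.55
position: [0.4911, 0.0034, 0.0728]
ee_rot: [0.66, 0.249, 0.663, -0.251]
contact_force: [0.5, -0.3, 0.5]
width: 0.0069
```

Call:
arm_command([
  {"dp": [0,0,0],"angular": [-0.11,0,0],"gripper": 7},
  {"dp": [0,0,0],"angular": [-0.11,0,0],"gripper": 7},
  {"dp": [0,0,0],"angular": [-0.11,0,0],"gripper": 7},
  {"dp": [0,0,0],"angular": [-0.11,0,0],"gripper": 7},
  {"dp": [0,0,0],"angular": [-0.11,0,0],"gripper": 7},
  {"dp": [0,0,0],"angular": [0,0,0],"gripper": 7},
  {"dp": [0,0,0],"angular": [0,0,0],"gripper": 7},
  {"dp": [0,0,0],"angular": [0,0,0],"gripper": 7},
])

```text
clock: 8.55
position: [0.4858, 0.0032, 0.0729]
ee_rot: [0.703, -0.058, 0.706, 0.058]
contact_force: [-0.5, 0.2, -0.9]
width: 0.0072
```

```bash
python3 st.py .022 .133 .06 img
```

```text
t 8.55 pos [0.4858 0.0032 0.0729] jig [-0.042   0.0783] yawrel 91.62 tilt [-0.0039 -0.0007] F [-0.5  0.2 -0.9] w 0.0072 j6 -0.3
dp units [0.105 0.441 0.547]
top [236 202  13   4  21] 0.0264 [0.0415 0.0779] [0.0411 0.081 ]
scene [285 199  14   9  87] 0.0278 [0.0227 0.0786] [0.0205 0.0786]
```

Call:
arm_command([
  {"dp": [0,0.2,0.15],"angular": [0.018,0,0],"gripper": 7},
  {"dp": [0,0.15,0.2],"angular": [0,0,0],"gripper": 7},
  {"dp": [0,0.08,0.15],"angular": [0,0,0],"gripper": 7},
  {"dp": [0,0,0.05],"angular": [0,0,0],"gripper": 7},
  {"dp": [0,0,0],"angular": [0,0,0],"gripper": 7},
  {"dp": [0.1,0,0],"angular": [0,0,0],"gripper": 7},
  {"dp": [0.1,0,0],"angular": [0,0,0],"gripper": 7},
  {"dp": [0,0,0],"angular": [0,0,0],"gripper": 7},
])

```text
clock: 9.65
position: [0.542, 0.0632, 0.046]
ee_rot: [0.703, -0.046, 0.708, 0.045]
contact_force: [0.1, -0.3, -0.2]
width: 0.0071
```

```bash
python3 st.py .0215 .128 .0175 img
```

```text
t 9.65 pos [0.542  0.0632 0.046 ] jig [0.0218 0.1302] yawrel 89.69 tilt [-0.0081 -0.0016] F [ 0.1 -0.3 -0.2] w 0.0071 j6 -0.14
dp units [ 0.238 -0.018 -0.   ]
top [241 213   5   4   9] 0.0274 [0.0082 0.0823] [0.0081 0.0817]
scene [221 202  12  12  56] 0.0219 [ 0.0454 -0.1149] [ 0.0389 -0.1089]
```

Call:
arm_command([
  {"dp": [0.06,0,-0.01],"angular": [0,0,0],"gripper": 7},
  {"dp": [0.06,0,0],"angular": [0,0,0],"gripper": 7},
  {"dp": [0.03,0,0],"angular": [0,0,0],"gripper": 7},
  {"dp": [0,0,0],"angular": [0,0,0],"gripper": 7},
  {"dp": [0,0,0],"angular": [0,0,0],"gripper": 7},
  {"dp": [0,0,0],"angular": [0,0,0],"gripper": 7},
  {"dp": [0,0,0],"angular": [0,0,0],"gripper": 7},
  {"dp": [0,0,0],"angular": [0,0,0],"gripper": 7},
])

```text
clock: 10.75
position: [0.5425, 0.0631, 0.0287]
ee_rot: [0.704, -0.046, 0.707, 0.045]
contact_force: [-0.2, 0.2, 0.2]
width: 0.0069
```

```bash
python3 st.py .0215 .128 .0175 img; python3 - <<'E'
from h import *
d=dict(np.load("sceneL.npz"));cv2.imwrite("pics/s3.png",cv2.resize(d["image"][140:225,210:330],None,fx=6,fy=6,interpolation=cv2.INTER_CUBIC))
E
```

```text
t 10.75 pos [0.5425 0.0631 0.0287] jig [0.0223 0.13  ] yawrel 89.71 tilt [-0.0038 -0.0017] F [-0.2  0.2  0.2] w 0.0069 j6 -0.14
dp units [ 0.093 -0.017 -0.006]
top [240 205   2   3   5] 0.0279 [0.0363 0.0863] [0.0357 0.0861]
scene [221 202  11  12  53] 0.0219 [ 0.0454 -0.1146] [ 0.0387 -0.1104]
```

View pics/s3.png

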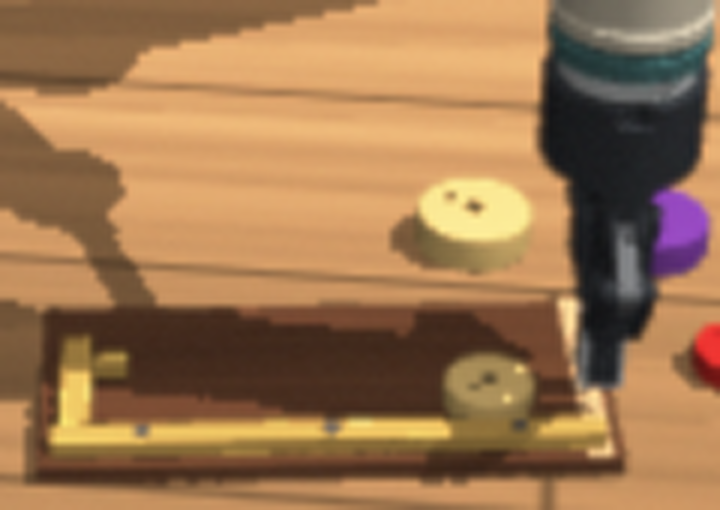

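The blank is at crop (488,385), against the rail and in the hand's shadow. The fingers, at (600,365), are right behind it and clear of the rail. I'll lower and make contact.

Call:
arm_command([
  {"dp": [0.05,0,0.008],"angular": [0,0,0],"gripper": 7},
  {"dp": [0.035,0,0],"angular": [0,0,0],"gripper": 7},
  {"dp": [0.005,0,0],"angular": [0,0,0],"gripper": 7},
  {"dp": [0,0,0],"angular": [0,0,0],"gripper": 7},
  {"dp": [0,-0.05,0],"angular": [0,0,0],"gripper": 7},
  {"dp": [0,-0.05,0],"angular": [0,0,0],"gripper": 7},
  {"dp": [0,-0.05,0],"angular": [0,0,0],"gripper": 7},
  {"dp": [0,0,0],"angular": [0,0,0],"gripper": 7},
])

```text
clock: 11.85
position: [0.5461, 0.0438, 0.0171]
ee_rot: [0.704, -0.046, 0.707, 0.045]
contact_force: [0.9, 0.5, 0.3]
width: 0.0071
```

```bash
sed -i 's/^    m=(hsv.*$/    m=(hsv[...,0]>17)\&(hsv[...,0]<36)\&(hsv[...,1]>50)\&(W[...,2]>.0245)\&(W[...,2]<.031)\&(np.abs(j[...,0])<.06)\&(np.abs(j[...,1])<.125)/' h.py; python3 st.py .0235 .06 .0175 img
```

```text
t 11.85 pos [0.5461 0.0438 0.0171] jig [0.0231 0.1104] yawrel 89.69 tilt [-0.0038 -0.0019] F [0.9 0.5 0.3] w 0.0071 j6 -0.17
dp units [-0.003 -0.42   0.005]
top [245 207   7  10  29] 0.0275 [0.0157 0.0645] [0.0169 0.0672]
scene [284 199  15  10 107] 0.0277 [0.0232 0.077 ] [0.0229 0.0769]
```

Contact is made: blank at (23, 77) mm. Now along the rail.

Call:
arm_command([
  {"dp": [0,-0.05,0],"angular": [0,0,0],"gripper": 7},
  {"dp": [0,-0.05,0],"angular": [0,0,0],"gripper": 7},
  {"dp": [0,-0.05,0],"angular": [0,0,0],"gripper": 7},
  {"dp": [0,-0.05,0],"angular": [0,0,0],"gripper": 7},
  {"dp": [0,-0.05,0],"angular": [0,0,0],"gripper": 7},
  {"dp": [0,-0.05,0],"angular": [0,0,0],"gripper": 7},
  {"dp": [0,-0.05,0],"angular": [0,0,0],"gripper": 7},
  {"dp": [0,0,0],"angular": [0,0,0],"gripper": 7},
])

```text
clock: 12.95
position: [0.5515, -0.0004, 0.017]
ee_rot: [0.704, -0.046, 0.707, 0.045]
contact_force: [0.3, -0.2, 0.2]
width: 0.0074
```

```bash
python3 st.py .0235 .02 .0175 img
```

```text
t 12.95 pos [ 5.515e-01 -4.000e-04  1.700e-02] jig [0.0226 0.0659] yawrel 89.71 tilt [-0.0044 -0.0017] F [ 0.3 -0.2  0.2] w 0.0074 j6 -0.25
dp units [-0.004 -0.382  0.009]
top [309 193   2   2   3] 0.0247 [ 0.048  -0.1227] [ 0.0484 -0.1232]
scene [269 199  14  11 102] 0.0276 [0.0231 0.0323] [0.0241 0.0322]
```

Call:
arm_command([
  {"dp": [0,-0.05,0.004],"angular": [0,0,0],"gripper": 7},
  {"dp": [0,-0.05,0.004],"angular": [0,0,0],"gripper": 7},
  {"dp": [0,-0.05,0],"angular": [0,0,0],"gripper": 7},
  {"dp": [0,-0.05,0.002],"angular": [0,0,0],"gripper": 7},
  {"dp": [0,-0.05,0],"angular": [0,0,0],"gripper": 7},
  {"dp": [0,-0.05,0.002],"angular": [0,0,0],"gripper": 7},
  {"dp": [0,-0.05,0],"angular": [0,0,0],"gripper": 7},
  {"dp": [0,0,0],"angular": [0,0,0],"gripper": 7},
])

```text
clock: 14.05
position: [0.5588, -0.0443, 0.017]
ee_rot: [0.704, -0.047, 0.707, 0.046]
contact_force: [0.0, 0.9, 0.3]
width: 0.0073
```

```bash
python3 st.py .0235 -.02 .0175 img
```

```text
t 14.05 pos [ 0.5588 -0.0443  0.017 ] jig [0.0239 0.0214] yawrel 89.74 tilt [-0.0045 -0.0016] F [0.  0.9 0.3] w 0.0073 j6 -0.33
dp units [-0.004 -0.345 -0.002]
top [297 192   4   4   5] 0.0252 [ 0.0533 -0.0898] [ 0.0523 -0.0906]
scene [253 200  16  12 113] 0.0276 [ 0.0241 -0.0127] [ 0.0253 -0.0115]
```

Call:
arm_command([
  {"dp": [0,-0.05,0],"angular": [0,0,0],"gripper": 7},
  {"dp": [0,-0.05,0],"angular": [0,0,0],"gripper": 7},
  {"dp": [0,-0.05,0],"angular": [0,0,0],"gripper": 7},
  {"dp": [0,-0.05,0],"angular": [0,0,0],"gripper": 7},
  {"dp": [0,-0.05,0],"angular": [0,0,0],"gripper": 7},
  {"dp": [0,-0.05,0],"angular": [0,0,0],"gripper": 7},
  {"dp": [0,-0.05,0],"angular": [0,0,0],"gripper": 7},
  {"dp": [0,0,0],"angular": [0,0,0],"gripper": 7},
])

```text
clock: 15.15
position: [0.5647, -0.0884, 0.017]
ee_rot: [0.704, -0.047, 0.707, 0.046]
contact_force: [-0.5, 0.0, 0.3]
width: 0.007
```

```bash
python3 st.py .0235 -.06 .0175 img
```

```text
t 15.15 pos [ 0.5647 -0.0884  0.017 ] jig [ 0.0238 -0.0231] yawrel 89.78 tilt [-0.0045 -0.0016] F [-0.5  0.   0.3] w 0.007 j6 -0.4
dp units [-0.004 -0.307 -0.001]
top [290 210   2   2   3] 0.027 [ 0.0042 -0.0597] [ 0.0046 -0.0602]
scene [238 200  15  10 112] 0.0274 [ 0.0231 -0.0567] [ 0.0241 -0.0561]
```

Call:
arm_command([
  {"dp": [0,-0.05,0],"angular": [0,0,0],"gripper": 7},
  {"dp": [0,-0.05,0],"angular": [0,0,0],"gripper": 7},
  {"dp": [0,-0.05,0],"angular": [0,0,0],"gripper": 7},
  {"dp": [0,-0.05,0],"angular": [0,0,0],"gripper": 7},
  {"dp": [0,-0.04,0],"angular": [0,0,0],"gripper": 7},
  {"dp": [0,-0.03,0],"angular": [0,0,0],"gripper": 7},
  {"dp": [0,-0.02,0],"angular": [0,0,0],"gripper": 7},
  {"dp": [0,-0.015,0],"angular": [0,0,0],"gripper": 7},
])

```text
clock: 16.25
position: [0.5691, -0.1255, 0.0169]
ee_rot: [0.704, -0.046, 0.708, 0.047]
contact_force: [-0.6, 5.3, 1.7]
width: 0.0069
```

```bash
python3 st.py .0235 -.06 .0175 img
```

```text
t 16.25 pos [ 0.5691 -0.1255  0.0169] jig [ 0.0232 -0.0604] yawrel 89.77 tilt [-0.0058  0.0008] F [-0.6  5.3  1.7] w 0.0069 j6 -0.47
dp units [-0.005  0.004  0.003]
top [304 208   3   2   3] 0.026 [ 0.0059 -0.1038] [ 0.0054 -0.1038]
scene [225 200  15  10 108] 0.0275 [ 0.0224 -0.094 ] [ 0.0231 -0.0935]
```

It's home: blank at (22.4, -94), with 5 N reaction from the stop. I'll hold briefly, then back off straight and rise.

Call:
arm_command([
  {"dp": [0,0,0],"angular": [0,0,0],"gripper": 7},
  {"dp": [0,0,0],"angular": [0,0,0],"gripper": 7},
  {"dp": [0,0.05,0],"angular": [0,0,0],"gripper": 7},
  {"dp": [0,0.12,0],"angular": [0,0,0],"gripper": 7},
  {"dp": [0,0.15,0],"angular": [0,0,0],"gripper": 7},
  {"dp": [-0.3,0,0],"angular": [0,0,0],"gripper": 7},
  {"dp": [-0.4,0.2,-0.2],"angular": [0,0,0],"gripper": 7},
  {"dp": [-0.4,0.3,-0.3],"angular": [0,0,0],"gripper": 7},
])

```text
clock: 17.35
position: [0.5, -0.034, 0.1439]
ee_rot: [0.702, -0.047, 0.709, 0.047]
contact_force: [1.0, 0.8, 0.7]
width: 0.0071
```

Call:
arm_command([
  {"dp": [-0.2,0.3,-0.4],"angular": [0,0,0],"gripper": 7},
  {"dp": [0,0.3,-0.4],"angular": [0,0,0],"gripper": 7},
  {"dp": [0,0.2,-0.2],"angular": [0,0,0],"gripper": 7},
  {"dp": [0,0,0],"angular": [0,0,0],"gripper": 7},
  {"dp": [0,0,0],"angular": [0,0,0],"gripper": 7},
  {"dp": [0,0,0],"angular": [0,0,0],"gripper": 7},
  {"dp": [0,0,0],"angular": [0,0,0],"gripper": 7},
  {"dp": [0,0,0],"angular": [0,0,0],"gripper": 7},
])

```text
clock: 18.35
position: [0.3681, 0.0494, 0.1716]
ee_rot: [0.705, -0.049, 0.705, 0.048]
contact_force: [0.7, 0.5, 0.9]
width: 0.0067
```

```bash
python3 st.py img; python3 - <<'E'
from h import *
d=dict(np.load("topL.npz"));cv2.imwrite("pics/t4.png",cv2.resize(d["image"][110:290,100:460],None,fx=2.2,fy=2.2,interpolation=cv2.INTER_CUBIC))
E
python3 -c "
from h import *
for n in('topL','scene''L'):
  d=dict(np.load(n+'.npz'));q,z,a,b=disc(d);print(n,q,z,toj(a),toj(b))"
```

```text
t 18.35 pos [0.3681 0.0494 0.1716] jig [-0.1525  0.1399] yawrel 90.14 tilt [ 0.0001 -0.0007] F [0.7 0.5 0.9] w 0.0067 j6 -0.19
top [294 195  15  16 143] 0.0282 [ 0.0225 -0.0919] [ 0.0242 -0.094 ]
scene [225 200  15  10 111] 0.0275 [ 0.0224 -0.0935] [ 0.0231 -0.0935]
topL [294 195  15  16 143] 0.028169960420424748 [ 0.02248043 -0.09191876] [ 0.02422001 -0.09397178]
sceneL [225 200  15  10 111] 0.02747617938277812 [ 0.02240698 -0.09351254] [ 0.02307262 -0.09345557]
```

View pics/t4.png

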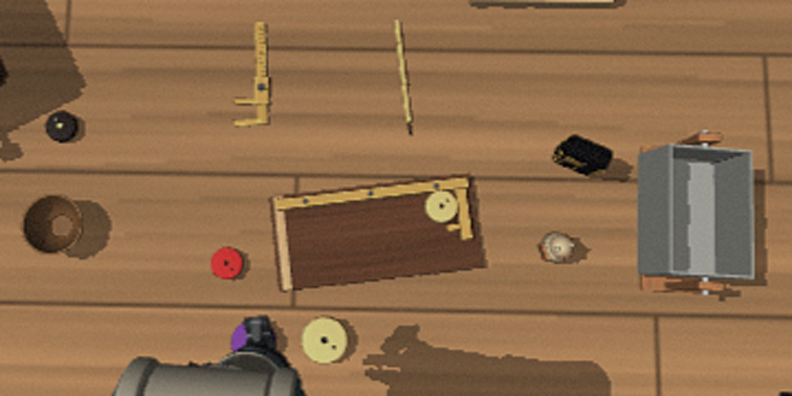

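The blank sits in the pocket at crop (442,207), touching both rail and stop. The bystanders and the bin are where they were, and the hand is clear.

```bash
python3 -c "
from rig import sign_off;print(sign_off())"
```

```text
the job is handed in; nothing more can be done
None
```

The pale blank is in the corner pocket, against both the rail and the end stop, and the job is handed in. No verdict was reported.

- **What I did:** I pushed the blank straight across to the rail with two nearly closed fingertips (about 2 N at contact). I then turned the hand 90° and ran the blank along the rail until it met the end stop (about 5 N). The hand then backed off and rose clear. It was never gripped or lifted, and the job took about 18 s of the 43 s allowed.
- **Final position:** The top camera put the blank's centre at (22.5, -91.9) mm in the jig frame, and the scene camera put it at (22.4, -93.5) mm. Home is (23, -93) mm. The two views differ by about 1.6 mm, within the calibration error and the 3 mm tolerance.
- **Flatness:** Its top is at 27.5 to 28.2 mm, so it lies flat on the board.
- **Along the way:** At every stop along the rail, the scene camera put the blank's centre within about 1 mm of touching it. The top camera's reading wasn't usable while the hand blocked its view.
- **Bystanders:** By eye in the last picture, none of them nor the bin had moved; I did not measure them.

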